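# Free a crooked ornament blank and square it against the jig stops

### The job

The ornament blank in the wooden jig was clamped crooked. Press the thumb pad of the ratchet pawl to release the spring clamp bar, then gently push the blank, flat on the jig plate, until its long edge is flush against the fence and its short edge is flush against the end stop. The end stop is held only by friction and must keep its setting; leave the clamp bar back and the other things on the table where they are.

Things in the scene. Friction and masses are not known exactly. Their poses are not given: they have to be found in the camera images.
- jig: Fixed plywood jig, plate 260 x 300 x 18 mm, yawed up to 0.35 rad. Origin on the table under its working area: in the jig frame the plate spans x -135 to +125, y -150 to +150 mm, top at z = 18 mm. Jig +x points away from the robot to the fence. The pawl and the clamp bar's toothed stem lie on the line jig y = -10 mm on the robot's side.
- fence_face (a point): Middle of the fence's inner face, at jig x = +100 mm, y = 0, 25 mm above the table. The fence is a rigid straight aluminium strip along jig y (-140 to +140 mm), standing 14 mm above the plate.
- blank_center (a point): Centre of the brown wooden ornament blank with white border lying flat on the jig plate between fence and clamp bar: 70 mm (its x) x 100 mm (its y) x 12 mm, 0.05 to 0.15 kg, slides easily. Its axes are those of the jig but turned by up to 0.2 rad. Flush with the fence its centre is at jig x = +65 mm. Its +y short edge goes to the end stop.
- clamp_bar (a joint): Travel (m) of the clamp bar: 0 = locked forward (start), 0.070 = fully back. Aluminium bar 150 mm long (jig y -85 to +65), 16 mm deep, top 16 mm above the plate; front face at jig x = +6 mm locked, -64 mm back. A spring of about 4 N drives it back within about 1 s once the pawl's tooth is clear. Locked, it leaves no room for a finger behind the blank.
- pawl (a joint): Angle (rad) of the steel ratchet pawl: 0 = tooth down, engaged; about 0.14 clears the tooth; 0.35 = end of its swing. Pressing the thumb pad down raises the tooth; it springs down again when let go.
- pawl_pad (a point): Middle of the top of the pawl's thumb pad: flat steel pad 26 mm (jig x) x 30 mm (jig y), 66 mm above the table, at jig x = -122 mm, y = -10 mm, 32 mm behind the pawl's pin. It takes about 4 to 8 N to press; the tooth is clear when it has gone down 4 to 5 mm and it stops at about 11 mm.
- stop_face (a point): Middle of the end stop's inner face, which looks along jig -y at the blank; at jig x = +65 mm, 26 mm above the table. Aluminium block with black knob riding on the fence: jig x +35 to +99, 22 mm thick, 15 mm above the plate (33 at the knob). Set within 20 mm of jig y = +65 mm; it slips when pushed with about 12 N. Blank flush: its centre 50 mm to the jig -y side.
- spare_blank: Bystander: an identical brown blank, 70 x 100 x 12 mm, flat on the table to the robot's left. Origin: centre of its underside.
- bobbin: Bystander on the jig plate: small wooden thread bobbin 26 mm across, 22 mm high, at the robot-side left corner of the plate, clear of the bar's path. Origin: centre of its underside.
- round_ornament: Bystander on the jig plate: brown disc 40 mm across, 9 mm thick, at the robot-side right corner of the plate, clear of the bar's path. Origin: centre of its underside.
- scissors: Bystander: steel scissors about 165 mm long, flat on the table to the right. Origin near the pivot.
- thread_case: Bystander: round clear thread case 68 mm across, 20 mm high, to the right. Origin: centre of its underside.
- glue: Bystander: white glue bottle 48 mm across, 130 mm high, far left. Origin: centre of its underside.
- mug: Bystander: white mug 80 mm across, 90 mm high, far right. Origin: centre of its underside.
Things that resemble listed ones, but are neither listed nor needed, are in the scene too. What is shaped like the part that bears blank_center but green is not meant.

How it is judged (in metres and radians):
On the way, in this order (a step that is already met when the one before it is completed fails the run):
1. the clamp bar has slid back (value of joint clamp_bar above 0.06 m), for 0.1 s.
2. the blank is square against the fence and the end stop (x of blank_center in the frame of jig above 0.0632 m and y of blank_center in the frame of stop_face above -0.0518 m and angle between the x axis of blank_center and the x axis of jig, either way round below 0.02 rad), for 0.1 s.
At the end, for the whole second after the job is handed in: The blank lies flat on the plate, its long edge within 1.8 mm of the fence and its +y short edge within 1.8 mm of the end stop, square to the fence within 0.02 rad; the clamp bar is back by more than 60 mm (all of step 2 and x of blank_center in the frame of jig below 0.068 m and y of blank_center in the frame of stop_face below -0.047 m and angle between blank_center's own z axis and vertical below 0.04 rad and z of blank_center in the frame of jig below 0.027 m and value of joint clamp_bar above 0.06 m); the robot touches nothing.
It fails at once if the end stop is shifted by more than 1.5 mm (distance of stop_face from where it was at the start of the episode above 0.0015 m).
It fails at once if the blank is shoved against the jig with more than 35 N (contact force between jig and blank_c0 above 35 N).
It fails at once if the blank is lifted off the plate by more than 10 mm (z of blank_center in the frame of jig above 0.034 m).
It fails at once if a bystander is moved by more than 25 mm (distance of any of spare_blank, bobbin, round_ornament, scissors, thread_case, glue, mug from where it was at the start of the episode above 0.025 m).
It also fails if it takes over 72 s, if anything falls off the work surface, if the arm or the gripper's body presses on something with over 40 N, if the wrist force passes 120 N, or if a joint passes its speed limit or range.

### The arm

A 7-joint arm with a two-finger parallel gripper is mounted at the origin on the work surface. World frame = base frame: x ahead of the robot, y to its left, z up, the work surface at z = 0. Lengths are in m, angles in degrees, forces in N, time in s.
With the tool pointing down it reaches from about 0.4 to 0.875 m from the base axis. Payload 6.5 kg.
Tool frame: the origin (TCP) lies at the very end of the fingers, on their centre line; the grasp point (between the pads) lies env.grasp_offset behind it (env.grasp_offset is the distance from the TCP to the grasp point, in m); z points along the fingers, y is the line along which they close (so a half turn about z gives the same grasp; the last joint's range is limited). The gripper opens to 85 mm and grips with 20 to 120 N. Pads are 22 mm wide; open, the fingers measure 114 mm over their backs; the gripper's body (76 mm by 85 mm) begins 54 mm behind the grasp point. The pads swing forward as they close: fully open they stand 13 mm farther back than shut.
Start: joints at [70.462, 30.733, -0.252, 88.115, 0.149, 61.152, -4.079], TCP at [0.176, -0.626, 0.231] pointing down, gripper open.
Joint ranges: [-154.64, 154.64], [-21.42, 123.67], [-72.66, 72.17], [13.99, 137.28], [-74.86, 254.86], [10.95, 109.41], [-158.01, 158.01]. Speed limits (degrees/s): [136.94, 136.94, 180, 180, 180, 180, 180].

### API

Orientations are given as [roll, pitch, yaw] about the fixed x, y, z axes, in that order (R = Rz(yaw) Ry(pitch) Rx(roll)).
In Python, from plant import sensors, imaging, ticket, env gives the robot as it stands. The module is installed in compiled form; this text tells all that it offers.
- The arm moves only by the tool arm_command, never from a script. Its argument "steps" is a list of rows, each a list of 7 numbers: the shift along the tool's x, y, z in units of 0.2 m (1.0 is 0.2 m), then the turn, a rotation vector about the tool's x, y, z in units of 2 pi rad (1.0 is 2 pi rad), then the opening, from 0 (shut) to 1 (fully open). In form: [[dx, dy, dz, ax, ay, az, fingers], ...]. A call has 1 to 20 rows; each row is the pose to reach, as a shift and turn from the pose commanded when the call began, along the tool's axes at that moment, turning the shorter way round; what a row does not reach only later rows make up. A row lasts 1/8 s, in which the tool goes at most 62.5 mm and 10.7 degrees, less where a joint would pass 70% of its speed; a pose out of reach is approached as far as the arm can. A call with a number of a shift or a turn outside -1 to 1 is refused whole. A call with a gripper value outside its range is refused whole. The fingers move at their own pace and stop on an object; the grip force is fixed at half the most. Time passes only in rows, so rows that repeat a pose let the fingers close. It gives the time, the measured TCP pose, the force, the opening and the grip force at its end, in the units of the state.
- sensors.observe(): the state, without advancing time (a new reading comes with each control period).
- imaging.get_image(name): name is "scene" or "top" or "wrist"; returns (picture, depth): 480x640x3 uint8, red, green, blue; 480x640 float32, m along the optical axis (not along the pixel's ray), 0 where there is no reading.
- imaging.camera_params(name): a dict with "fovy" (degrees; the focal length in pixels is half the picture's height over the tangent of half this angle, whatever the lens; pixels are square), "cx", "cy" (the principal point, pixels), "world_from_camera" (4x4, takes a point from camera to world coordinates); the wrist camera has in their place "hand_eye" (4x4, takes a point from camera to tool coordinates, whose origin is the TCP and whose axes are the flange's). Camera axes: x right, y down, z forward; pixel columns grow to the right and rows downward; lengths in m; the calibration is good to about 2 mm. A picture is of the moment at which its call begins: read the wrist's pose just before it. camera_params takes no time and is no camera call.
- ticket.finish_job(): hands the job in; it is judged then, once.
The state is a dict: "clock": time; "joint_positions": joint angles; "joint_velocities": joint speeds; "joint_torque": joint torques, N m; "tcp_pos": TCP position; "eef_rot": TCP orientation; "contact_force": force on the tool from outside, world axes, zero at the start; "ft_torque": the same for the moment, N m; "grip_width": finger opening in m; "grasp_force": force on a finger pad.
Only numpy, scipy, OpenCV 4.12 (cv2) and the standard library are available. Lean on these libraries where they do the work, as an engineer would, in place of code of your own. Each camera call takes 0.05 s, during which the arm holds its last target. There are 200 camera calls.

## Working session

There is one attempt and no reset: what is moved stays moved. The work goes in short steps, Python scripts to look and compute and a tool call to move; the robot and the scene stay as the last step left them, time stands still between calls to the robot, and variables do not carry over. Pictures are saved under pics/ and viewed, at most 10 in all, crops included, and the job is handed in when it is done.

Besides the shell and the picture viewer there is one more tool, called as a command line: name --pt "numbers of a row" for each row, then --argument value for the rest. arm_command: Moves the arm, as the interface text tells. Shifts and turns lie within -1 to 1; 1 stands for 0.2 m of shift or 2 pi rad of turn. Its arguments: {"type":"object","properties":{"steps":{"type":"array","items":{"type":"array","items":{"type":"number"}}}},"required":["steps"]}

```bash
mkdir -p pics
cat > h.py <<'E'
import numpy as np,cv2
from plant import sensors,imaging,ticket,env
def grab(n):
    s=sensors.observe(); p,d=imaging.get_image(n); c=imaging.camera_params(n); return s,p,d,c
def ray(c,uv,z,T=None):
    T=np.array(c["world_from_camera"]) if T is None else T
    f=240/np.tan(np.radians(c["fovy"])/2)
    uv=np.atleast_2d(uv).astype(float)
    d=np.c_[(uv[:,0]-c["cx"])/f,(uv[:,1]-c["cy"])/f,np.ones(len(uv))]@T[:3,:3].T
    o=T[:3,3]; return o+d*((z-o[2])/d[:,2])[:,None]
def save(n,p): cv2.imwrite("pics/"+n+".png",cv2.cvtColor(p,cv2.COLOR_RGB2BGR))
E
python3 - <<'E'
from h import *
for n in("top","scene"):
    s,p,d,c=grab(n); save(n,p); np.savez(n,p=p,d=d); print(n,c)
print(s,env.grasp_offset)
E
```

```text
top {'fovy': 48.03890585009915, 'cx': 323.38232102264345, 'cy': 249.01779028872033, 'world_from_camera': array([[ 0.01732101, -0.99727357,  0.0717315 ,  0.50025219],
       [-0.99982193, -0.01673851,  0.00871386, -0.03266049],
       [-0.00748942, -0.07186966, -0.99738591,  1.49053485],
       [ 0.        ,  0.        ,  0.        ,  1.        ]])}
scene {'fovy': 56.499089966630386, 'cx': 316.18779430251743, 'cy': 235.78610311662726, 'world_from_camera': array([[ 0.10604438,  0.76934078, -0.62997568,  1.19847201],
       [ 0.99420736, -0.0708829 ,  0.080792  , -0.12135533],
       [ 0.01750208, -0.63489399, -0.772401  ,  0.7714257 ],
       [ 0.        ,  0.        ,  0.        ,  1.        ]])}
{'clock': 0.05, 'joint_positions': array([70.46496231, 30.77644633, -0.25408969, 88.17043152,  0.14891936,
       61.15296093, -4.08096178]), 'joint_velocities': array([ 0.07616522, -0.10792254, -0.05538843, -0.12033861,  0.00668939,
       -0.07149187,  0.00524847]), 'joint_torque': array([ 2.27452394e-03, -5.85116208e+01,  1.05270870e+00, -2.60069042e+01,
        1.25659729e-02,  4.67481834e-03, -1.54578294e-05]), 'tcp_pos': array([ 0.1761577 , -0.62501619,  0.23042684]), 'eef_rot': array([-1.79900764e+02,  7.38123570e-03,  1.57444649e+01]), 'contact_force': array([-0.52046094, -0.23031217,  0.7920811 ]), 'ft_torque': array([0.02781388, 0.01396331, 0.04542751]), 'grasp_force': 0.0, 'grip_width': 0.08511339573298718} 0.0187
```

View pics/top.png

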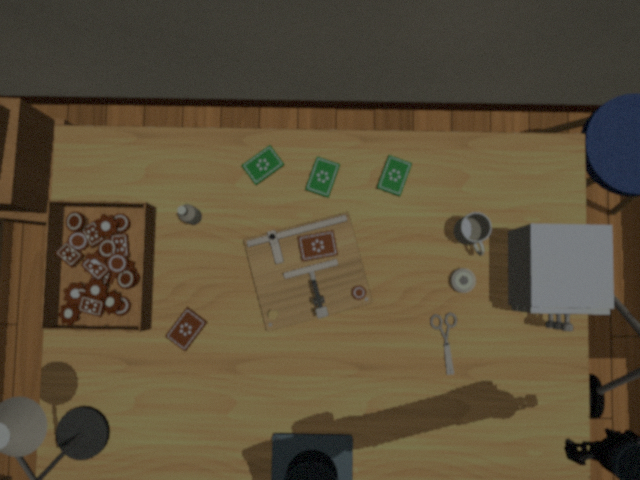

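View pics/scene.png

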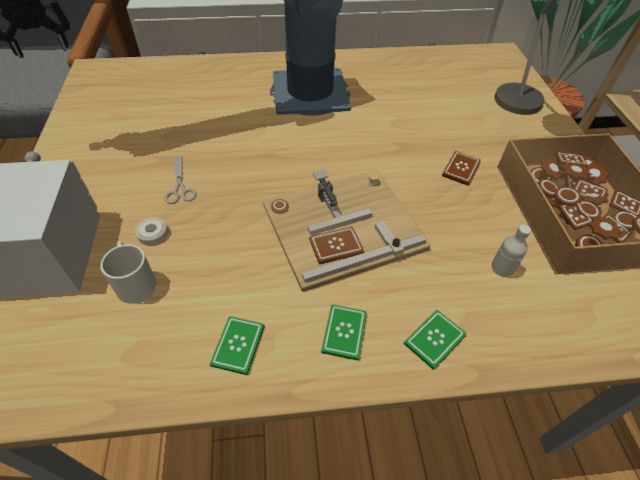

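The top view shows the jig with corners near (246,240), (346,214), (371,297), (268,329), the blank at (318,246) and the pawl pad at (320,312). The scene view agrees. Next I'll compute rough positions.

Run:
```python
from h import *
c=imaging.camera_params("top")
print(ray(c,[(246,240),(346,214),(371,297),(268,329)],.018))
print("fence ends top",ray(c,[(249,241),(347,217)],.032))
print("blank,pad,stop",ray(c,[(318,246)],.03),ray(c,[(320,312)],.066),ray(c,[(276,248)],.033))
print(imaging.camera_params("wrist"))
```

```text
[[ 0.62742632  0.19323209  0.018     ]
 [ 0.7038556  -0.08038998  0.018     ]
 [ 0.47739975 -0.15166953  0.018     ]
 [ 0.3859962   0.1267492   0.018     ]]
fence ends top [[ 0.6236228   0.18283775  0.032     ]
 [ 0.69372696 -0.082779    0.032     ]]
blank,pad,stop [[ 0.61327692 -0.00511751  0.03      ]] [[ 0.43650751 -0.01419691  0.066     ]] [[0.60568863 0.10877988 0.033     ]]
{'fovy': 64.00508340777414, 'cx': 321.3039405919926, 'cy': 239.69203434357874, 'hand_eye': array([[ 6.87955650e-04, -9.58726489e-01, -2.84329115e-01,
         7.29620529e-02],
       [ 9.99999756e-01,  6.24857085e-04,  3.12625187e-04,
        -1.42068183e-04],
       [-1.22056986e-04, -2.84329260e-01,  9.58726685e-01,
        -1.43226656e-01],
       [ 0.00000000e+00,  0.00000000e+00,  0.00000000e+00,
         1.00000000e+00]])}
```

arm_command --pt "0.975 -0.877 -0.05 0 0 0 0" --pt "0.975 -0.877 -0.05 0 0 0 0" --pt "0.975 -0.877 -0.05 0 0 0 0" --pt "0.975 -0.877 -0.05 0 0 0 0" --pt "0.975 -0.877 -0.05 0 0 0 0"

```text
clock: 0.72
tcp_pos: [0.3192, -0.3997, 0.2413]
eef_rot: [-179.9, -0.1, 16.1]
contact_force: [-0.4, -0.8, 0.5]
grip_width: -0.0
grasp_force: 0.0
```

arm_command --pt "0.975 -0.877 -0.05 0 0 0 0" --pt "0.975 -0.877 -0.05 0 0 0 0" --pt "0.975 -0.877 -0.05 0 0 0 0" --pt "0.975 -0.877 -0.05 0 0 0 0" --pt "0.975 -0.877 -0.05 0 0 0 0"

```text
clock: 1.35
tcp_pos: [0.4586, -0.1786, 0.2514]
eef_rot: [-180.0, -0.1, 16.1]
contact_force: [-0.5, -1.1, 0.1]
grip_width: 0.0
grasp_force: 0.0
```

arm_command --pt "0.975 -0.877 -0.05 0 0 0 0" --pt "0.975 -0.877 -0.05 0 0 0 0" --pt "0.975 -0.877 -0.05 0 0 0 0" --pt "0.975 -0.877 -0.05 0 0 0 0" --pt "0.975 -0.877 -0.05 0 0 0 0" --pt "0.975 -0.877 -0.05 0 0 0 0" --pt "0.975 -0.877 -0.05 0 0 0 0"

```text
clock: 2.22
tcp_pos: [0.596, 0.0364, 0.2609]
eef_rot: [179.9, 0.1, 15.5]
contact_force: [0.2, -0.5, 0.5]
grip_width: 0.0
grasp_force: 0.0
```

```bash
cat >> h.py <<'E'
from scipy.spatial.transform import Rotation as Ro
def wT(s,c):
    T=np.eye(4); T[:3,:3]=Ro.from_euler("xyz",s["eef_rot"],degrees=True).as_matrix(); T[:3,3]=s["tcp_pos"]
    return T@np.array(c["hand_eye"])
E
python3 - <<'E'
from h import *
s,p,d,c=grab("wrist"); save("w1",p); np.savez("w1",p=p,d=d,T=wT(s,c)); print(s)
E
```

```text
{'clock': 2.225, 'joint_positions': array([  6.20130348,  25.17663238, -19.02157932,  93.80092564,
         9.08569052,  62.6164353 , -89.80127707]), 'joint_velocities': array([ 0.23315702, -0.33973811, -0.25204227,  0.04138358, -0.20613765,
        0.00060317, -0.30854676]), 'joint_torque': array([-9.92486738e-01, -5.16739368e+01, -3.74732673e+00, -2.61151224e+01,
       -3.87709576e-02, -2.51164322e-02,  6.28214388e-03]), 'tcp_pos': array([0.59603843, 0.03642876, 0.26091756]), 'eef_rot': array([1.79915863e+02, 8.70725849e-02, 1.55432142e+01]), 'contact_force': array([ 0.22850752, -0.48784915,  0.47852551]), 'ft_torque': array([ 0.0172626 ,  0.01424975, -0.03182598]), 'grasp_force': 0.0, 'grip_width': 4.676278001075119e-05}
```

View pics/w1.png

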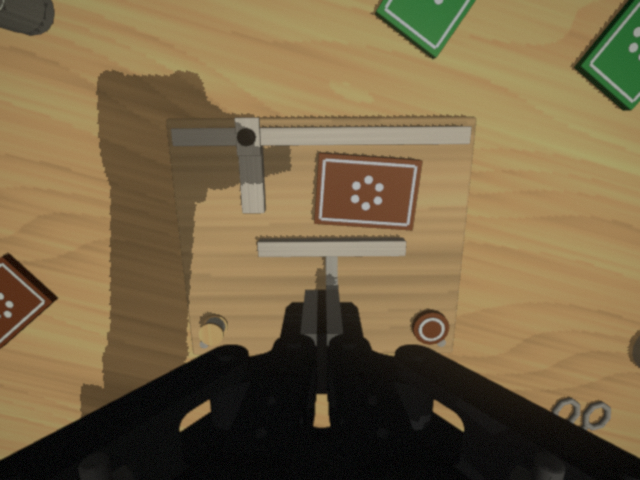

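The wrist view shows the fence (row about 135), end stop (columns 240–265, its inner face on the right at about column 264), blank (centre 368,191), bar (rows 238–256), bobbin (212,328) and disc (431,328).

Run:
```python
from h import *
z=np.load("w1.npz"); p,T=z["p"],z["T"]; c=imaging.camera_params("wrist")
g=cv2.GaussianBlur(cv2.cvtColor(p,cv2.COLOR_RGB2GRAY),(3,3),0).astype(float)
hsv=cv2.cvtColor(p,cv2.COLOR_RGB2HSV)
# saturation separates aluminium(low) from wood(high)
S=cv2.GaussianBlur(hsv[...,1],(3,3),0).astype(float)
def vedge(cols,r0,r1,im=S):
    o=[]
    for u in cols:
        gr=np.gradient(im[r0:r1,u]); k=np.argmax(gr); o.append((u,r0+k))
    return np.array(o,float)
def fit(P):
    vx,vy,x,y=cv2.fitLine(P[:,:2].astype(np.float32),cv2.DIST_HUBER,0,.01,.01).ravel(); return np.array([vx,vy]),np.array([x,y])
E=vedge(range(290,465,3),135,156); W=ray(c,E,.032,T)
d,q=fit(W); 
if d[1]<0:d=-d
ex=np.array([d[1],-d[0]]); yaw=np.arctan2(ex[1],ex[0]); print("edge rows",E[::12],"yaw",np.degrees(yaw), "fence offset",q@ex)
for n,uv,zz in(("plateR",[(475,118),(452,347)],.018),("plateTL",[(167,120)],.018),("barfront ends",[(258,238),(405,238),(258,256)],.034),("fence end",[(471,135)],.032)):
    w=ray(c,uv,zz,T)[:,:2]; print(n,w@ex-q@ex+.1,w@d)
# stop face right edge, rows 160-205
o=[]
for r in range(165,206,3):
    gr=np.gradient(S[r,255:275]); o.append((255+np.argmax(gr),r))
o=np.array(o,float); w=ray(c,o,.033,T)[:,:2]; print("stop cols",o[:,0],"y",np.median(w@d), w@d)
m=cv2.inRange(hsv,(0,90,20),(12,255,190)); m=cv2.morphologyEx(m,cv2.MORPH_CLOSE,np.ones((9,9)))
n,l,st,ce=cv2.connectedComponentsWithStats(m); 
for i in range(1,n):
    if st[i,4]>1500: print(st[i],ce[i])
i=l[210,345]
cs,_=cv2.findContours((l==i).astype(np.uint8),cv2.RETR_EXTERNAL,cv2.CHAIN_APPROX_NONE)
k=cs[0].reshape(-1,2); w=ray(c,k,.030,T)[:,:2]; 
J=np.c_[w@ex-q@ex+.1,w@d]
r=cv2.minAreaRect((J*1000).astype(np.float32)); print("blank jig rect",r); 
print("O (y=0 unknown)",q,d,ex)
print("disc",ray(c,[(431,328),(212,328)],.03,T))
np.savez("jig",q=q,d=d,ex=ex)
```

```text
edge rows [[290. 145.]
 [326. 145.]
 [362. 144.]
 [398. 144.]
 [434. 144.]] yaw 15.9771 fence offset 0.63855803
plateR [ 0.12322471 -0.12677536] [-0.27728475 -0.27782274]
plateTL [0.12342091] [0.01810836]
barfront ends [ 0.00954801  0.00846309 -0.00954268] [-0.065536   -0.21315364 -0.06450517]
fence end [0.10787515] [-0.26980259]
stop cols [263. 263. 263. 263. 263. 263. 264. 264. 264. 264. 264. 264. 264. 265.] y -0.07373097551831653 [-0.07403786 -0.07389587 -0.07375326 -0.07361001 -0.07346613 -0.0733216
 -0.07414161 -0.07399795 -0.07385365 -0.0737087  -0.07356309 -0.07341683
 -0.07326991 -0.07410281]
[ 315  153  106   77 6982] [366.21999427 190.79676311]
[   0  255   56   93 2824] [ 18.62570822 298.15864023]
[ 379  313  196  120 4431] [462.33175355 376.38997969]
blank jig rect ((54.53112030029297, -173.59335327148438), (98.4529037475586, 69.0857925415039), 85.54450988769531)
O (y=0 unknown) [0.66169494 0.00880345] [-0.27525315  0.9613718 ] [0.9613718  0.27525315]
disc [[ 0.49437099 -0.11655453  0.03      ]
 [ 0.43038591  0.11368299  0.03      ]]
```

arm_command --pt "-0.31 0.053 0 0 0 -0.001 0" --pt "-0.62 0.053 0.1 0 0 -0.001 0" --pt "-0.85 0.053 0.3 0 0 -0.001 0" --pt "-0.85 0.053 0.6 0 0 -0.001 0" --pt "-0.85 0.053 0.87 0 0 -0.001 0" --pt "-0.85 0.053 0.87 0 0 -0.001 0" --pt "-0.85 0.053 0.87 0 0 -0.001 0"

```text
clock: 3.15
tcp_pos: [0.4369, -0.0173, 0.0889]
eef_rot: [180.0, -0.1, 16.0]
contact_force: [0.6, 0.4, 0.1]
grip_width: 0.0001
grasp_force: 0.0
```

Run:
```python
from h import *
s,p,d,c=grab("scene"); save("s2",cv2.resize(p[140:300,240:450],None,fx=3.5,fy=3.5,interpolation=cv2.INTER_CUBIC)); print(s["tcp_pos"],s["eef_rot"],s["contact_force"])
```

```text
[ 0.43688498 -0.01732964  0.08890783] [ 1.79950515e+02 -1.00231342e-01  1.60402200e+01] [0.60524837 0.44248858 0.07083996]
```

View pics/s2.png

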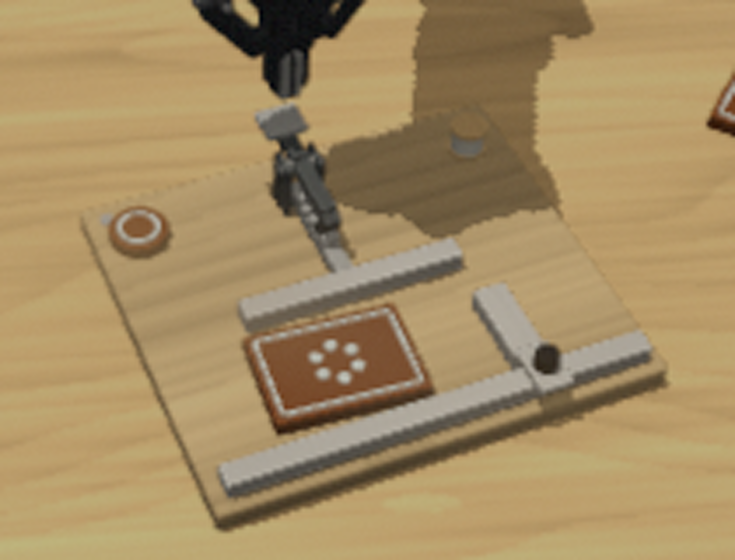

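The crop shows the finger just above and behind the pad (pad centre at crop 282,122, full image 320.6,174.9) with the bar locked. I'll check the pad position by casting a ray.

Run:
```python
from h import *
print(ray(imaging.camera_params("scene"),[(320.6,174.9),(240+288/3.5,140+92/3.5)],.066))
print(ray(imaging.camera_params("scene"),[(240+288/3.5,140+92/3.5)],.089))
```

```text
[[ 0.44354834 -0.01819354  0.066     ]
 [ 0.41462303 -0.01094481  0.066     ]]
[[ 0.44017998 -0.01454469  0.089     ]]
```

arm_command --pt "0.015 0.005 0.05 0 0 0 0" --pt "0.015 0.005 0.11 0 0 0 0" --pt "0.015 0.005 0.13 0 0 0 0" --pt "0.015 0.005 0.155 0 0 0 0" --pt "0.015 0.005 0.16 0 0 0 0" --pt "0.015 0.005 0.16 0 0 0 0" --pt "0.015 0.005 0.16 0 0 0 0" --pt "0.015 0.005 0.16 0 0 0 0" --pt "0.015 0.005 0.16 0 0 0 0" --pt "0.015 0.005 0.16 0 0 0 0" --pt "0.015 0.005 0.16 0 0 0 0" --pt "0.015 0.005 0.16 0 0 0 0" --pt "0.015 0.005 0.16 0 0 0 0" --pt "0.015 0.005 0.16 0 0 0 0"

```text
clock: 4.95
tcp_pos: [0.4381, -0.0177, 0.0569]
eef_rot: [179.9, 0.1, 16.1]
contact_force: [-11.7, -1.7, 38.6]
grip_width: -0.0
grasp_force: 20.0
```

Run:
```python
from h import *
s,p,d,c=grab("scene"); save("s3",cv2.resize(p[140:300,240:450],None,fx=3.5,fy=3.5,interpolation=cv2.INTER_CUBIC)); print(s["tcp_pos"],s["eef_rot"],s["contact_force"])
```

```text
[ 0.43806682 -0.01771455  0.05687831] [1.79900968e+02 1.40301539e-01 1.60825824e+01] [-11.6744483   -1.66996505  38.58866487]
```

View pics/s3.png

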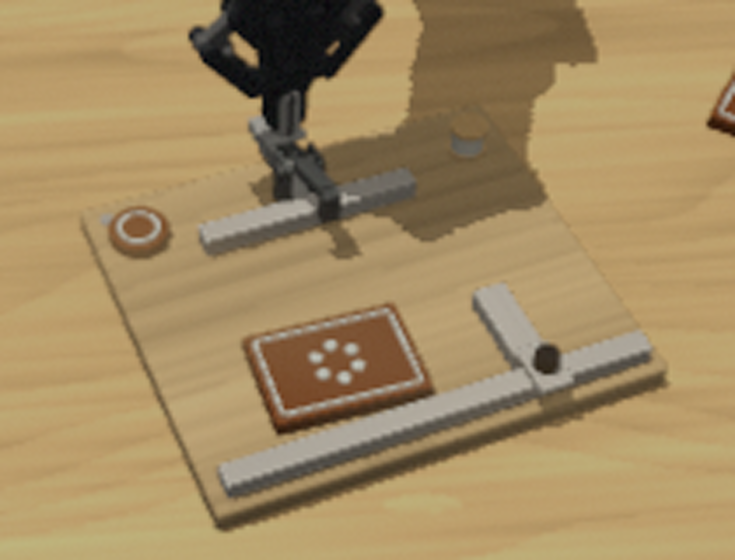

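The bar is now fully back (crop row about 210). I'll lift off, half-open the fingers and go down into the gap behind the blank.

arm_command --pt "0 0 -0.15 0 0 0 0" --pt "0 0 -0.35 0 0 0 0" --pt "0.25 0.1 -0.35 0 0 0 0.5" --pt "0.51 0.18 -0.35 0 0 0 0.5" --pt "0.51 0.18 -0.2 0 0 0 0.5" --pt "0.51 0.18 -0.02 0 0 0 0.5" --pt "0.51 0.18 0.12 0 0 0 0.5" --pt "0.51 0.18 0.12 0 0 0 0.5" --pt "0.51 0.18 0.12 0 0 0 0.5"

```text
clock: 6.12
tcp_pos: [0.5476, -0.0229, 0.032]
eef_rot: [180.0, -0.1, 16.1]
contact_force: [0.6, 0.3, 0.5]
grip_width: 0.0425
grasp_force: 0.0
```

Run:
```python
from h import *
s,p,d,c=grab("wrist"); save("w4",p); np.savez("w4",p=p,d=d,T=wT(s,c)); print(s["tcp_pos"],s["eef_rot"],s["contact_force"],s["grip_width"])
```

```text
[ 0.54758653 -0.0229274   0.03200026] [ 1.79994576e+02 -5.29250729e-02  1.61172133e+01] [0.64893271 0.25320256 0.46255659] 0.042461214858723444
```

View pics/w4.png

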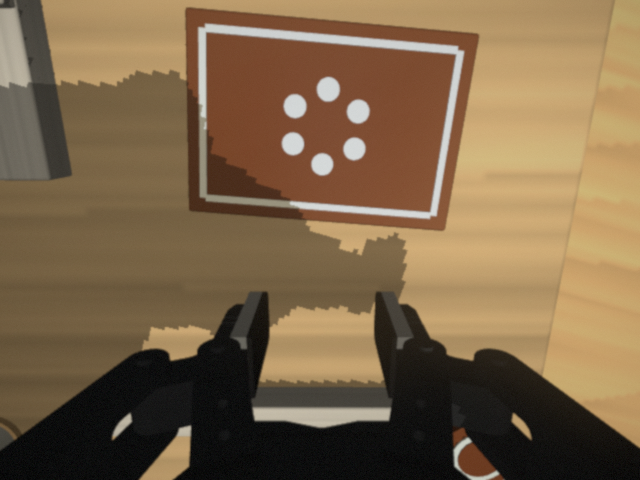

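The view shows the blank centred ahead of the half-open fingers (blank centre about 328,126; fingertips at row about 293), with a clear gap between. I'll lower and push +x.

arm_command --pt "0 0 0.03 0 0 0 0.5" --pt "0 0 0.055 0 0 0 0.5" --pt "0 0 0.055 0 0 0 0.5" --pt "0 0 0.055 0 0 0 0.5"

```text
clock: 6.68
tcp_pos: [0.5471, -0.0231, 0.0203]
eef_rot: [180.0, 0.0, 16.1]
contact_force: [-1.2, -0.2, -0.1]
grip_width: 0.0428
grasp_force: 0.0
```

arm_command --pt "0.04 0 0 0 0 0 0.5" --pt "0.08 0 0 0 0 0 0.5" --pt "0.1 0 0 0 0 0 0.5" --pt "0.115 0 0 0 0 0 0.5" --pt "0.13 0 0 0 0 0 0.5" --pt "0.145 0 0 0 0 0 0.5" --pt "0.16 0 0 0 0 0 0.5" --pt "0.16 0 0 0 0 0 0.5" --pt "0.16 0 0 0 0 0 0.5"

```text
clock: 7.8
tcp_pos: [0.5778, -0.0142, 0.0203]
eef_rot: [-180.0, -0.0, 16.1]
contact_force: [-0.6, -0.3, 0.1]
grip_width: 0.0426
grasp_force: 0.0
```

Run:
```python
from h import *
s,p,d,c=grab("wrist"); save("w5",p); np.savez("w5",p=p,d=d,T=wT(s,c)); print(s["tcp_pos"],s["eef_rot"],s["contact_force"],s["grip_width"])
```

```text
[ 0.57777213 -0.01420856  0.02027703] [-1.79996961e+02 -5.02078330e-03  1.61119229e+01] [-0.61960289 -0.25664452  0.11245911] 0.04255268963004369
```

View pics/w5.png

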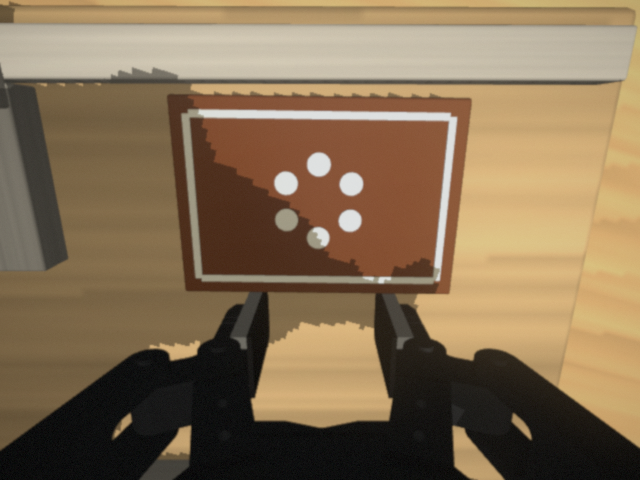

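The blank is now square to the fingers. Its front edge is at row about 97 and the fence's near top edge at row about 81; the stop's inner edge runs (38,88)–(66,258). I'll measure the gaps.

```bash
cat > m.py <<'E'
from h import *
def gaps(name,fr=(60,100),front=None):
    z=np.load(name+".npz"); p,T=z["p"],z["T"]; c=imaging.camera_params("wrist"); j=np.load("jig.npz"); ex,d=j["ex"],j["d"]
    hsv=cv2.cvtColor(p,cv2.COLOR_RGB2HSV)
    m=cv2.inRange(hsv,(0,110,20),(12,255,255)); m=cv2.morphologyEx(m,cv2.MORPH_CLOSE,np.ones((25,25)))
    n,l,st,ce=cv2.connectedComponentsWithStats(m); i=1+np.argmax(st[1:,4]); print(st[i])
    k=max(cv2.findContours((l==i).astype(np.uint8),0,cv2.CHAIN_APPROX_NONE)[0],key=len).reshape(-1,2)
    w=ray(c,k,.030,T)[:,:2]; J=np.c_[w@ex,w@d]*1000
    r=cv2.minAreaRect(J.astype(np.float32)); print("blank x,y rel",r)
    return T,c,ex,d
E
python3 - <<'E'
from m import *
T,c,ex,d=gaps("w5")
f=ray(c,[(300,81),(450,82)],.032,T)[:,:2]; print("fence",f@ex*1e3)
s=ray(c,[(38,95),(46,140)],.033,T)[:,:2]; print("stop",s@d*1e3)
b=ray(c,[(200,96),(440,99),(200,291),(440,291)],.030,T)[:,:2]; print("blank front/back",b@ex*1e3,b@d*1e3)
E
```

```text
[  168    95   303   200 55248]
blank x,y rel ((598.79345703125, -171.32440185546875), (99.12742614746094, 70.06657409667969), 89.4273681640625)
fence [638.14844233 637.99814473]
stop [-82.0491638  -81.81073736]
blank front/back [633.70728358 633.02484637 564.56702271 564.83972593] [-132.78139382 -211.19969329 -126.78586686 -217.39898869]
```

arm_command --pt "0.005 0 0 0 0 0 0.5" --pt "0.01 0 0 0 0 0 0.5" --pt "0.015 0 0 0 0 0 0.5" --pt "0.018 0 0 0 0 0 0.5" --pt "0.018 0 0 0 0 0 0.5"

```text
clock: 8.48
tcp_pos: [0.5814, -0.0132, 0.0203]
eef_rot: [-180.0, -0.0, 16.1]
contact_force: [-0.5, -0.4, 0.2]
grip_width: 0.043
grasp_force: 0.0
```

arm_command --pt "0.003 0 0 0 0 0 0.5" --pt "0.003 0 0 0 0 0 0.5"

```text
clock: 8.72
tcp_pos: [0.5818, -0.0131, 0.0203]
eef_rot: [-180.0, 0.0, 16.1]
contact_force: [-1.5, -0.1, -0.4]
grip_width: 0.043
grasp_force: 0.3
```

arm_command --pt "0.003 0 0 0 0 0 0.5" --pt "0.003 0 0 0 0 0 0.5"

```text
clock: 8.98
tcp_pos: [0.5825, -0.0129, 0.0203]
eef_rot: [-180.0, -0.0, 16.1]
contact_force: [-0.9, 0.6, -0.8]
grip_width: 0.0425
grasp_force: 0.1
```

arm_command --pt "0.003 0 0 0 0 0 0.5" --pt "0.003 0 0 0 0 0 0.5"

```text
clock: 9.22
tcp_pos: [0.583, -0.0128, 0.0203]
eef_rot: [180.0, 0.0, 16.1]
contact_force: [-1.1, -0.0, 0.6]
grip_width: 0.0426
grasp_force: 0.4
```

arm_command --pt "0.003 0 0 0 0 0 0.5" --pt "0.003 0 0 0 0 0 0.5"

```text
clock: 9.48
tcp_pos: [0.583, -0.0128, 0.0202]
eef_rot: [180.0, 0.1, 16.1]
contact_force: [-2.4, -0.0, 2.5]
grip_width: 0.0429
grasp_force: 1.5
```

Run:
```python
from h import *
s,p,d,c=grab("wrist"); save("w6",p); np.savez("w6",p=p,d=d,T=wT(s,c)); print(s["tcp_pos"],s["contact_force"])
from m import *
gaps("w6")
hs=cv2.cvtColor(p,cv2.COLOR_RGB2HSV)
print(np.c_[np.arange(60,125),p[60:125,350]][::1].tolist())
```

```text
[ 0.58301726 -0.01276676  0.02021668] [-2.44287781 -0.02562329  2.49257165]
[  166    99   302   222 55046]
blank x,y rel ((598.1088256835938, -170.85267639160156), (80.2892074584961, 99.17189025878906), 0.03617718815803528)
[[60, 203, 193, 174], [61, 204, 195, 174], [62, 201, 192, 173], [63, 199, 190, 170], [64, 199, 189, 170], [65, 199, 190, 170], [66, 200, 191, 172], [67, 202, 193, 174], [68, 199, 190, 171], [69, 200, 192, 171], [70, 199, 191, 170], [71, 199, 190, 170], [72, 200, 192, 172], [73, 199, 191, 171], [74, 202, 192, 172], [75, 204, 194, 174], [76, 204, 195, 174], [77, 206, 196, 177], [78, 206, 198, 179], [79, 207, 197, 177], [80, 206, 197, 178], [81, 208, 198, 178], [82, 206, 196, 177], [83, 202, 193, 174], [84, 201, 192, 173], [85, 200, 192, 172], [86, 201, 191, 173], [87, 201, 192, 173], [88, 201, 192, 173], [89, 201, 193, 173], [90, 200, 191, 172], [91, 201, 192, 173], [92, 199, 189, 171], [93, 203, 194, 175], [94, 203, 193, 173], [95, 193, 184, 166], [96, 178, 170, 153], [97, 150, 143, 128], [98, 114, 105, 94], [99, 95, 74, 61], [100, 109, 73, 55], [101, 125, 82, 58], [102, 135, 88, 63], [103, 135, 88, 62], [104, 136, 89, 61], [105, 135, 88, 62], [106, 135, 88, 61], [107, 137, 88, 62], [108, 136, 87, 62], [109, 136, 87, 60], [110, 136, 87, 61], [111, 135, 86, 60], [112, 136, 89, 64], [113, 150, 115, 98], [114, 187, 174, 167], [115, 212, 211, 208], [116, 219, 221, 220], [117, 219, 222, 222], [118, 220, 221, 222], [119, 219, 222, 222], [120, 220, 222, 222], [121, 212, 211, 209], [122, 178, 161, 152], [123, 147, 108, 89], [124, 138, 90, 63]]
```

The blank is flush with the fence at a contact force of about 2.4 N. I'll retract, close the fingers and go to the −y short edge.

arm_command --pt "-0.05 0 0 0 0 0 0.5" --pt "-0.08 0 -0.05 0 0 0 0.5" --pt "-0.08 0.0 -0.28 0 0 0 0.3" --pt "-0.08 0.2 -0.28 0 0 0 0" --pt "0.1 0.365 -0.28 0 0 0 0" --pt "0.233 0.365 -0.28 0 0 0 0" --pt "0.233 0.365 -0.28 0 0 0 0" --pt "0.233 0.365 -0.14 0 0 0 0" --pt "0.233 0.365 -0.012 0 0 0 0" --pt "0.233 0.365 -0.012 0 0 0 0" --pt "0.233 0.365 -0.012 0 0 0 0"

```text
clock: 10.9
tcp_pos: [0.6487, -0.0698, 0.0239]
eef_rot: [180.0, -0.1, 16.1]
contact_force: [-0.1, 0.2, 0.6]
grip_width: 0.0002
grasp_force: 0.0
```

Run:
```python
from h import *
s,p,d,c=grab("wrist"); save("w7",p); np.savez("w7",p=p,d=d,T=wT(s,c)); print(s["tcp_pos"],s["contact_force"])
```

```text
[ 0.64872337 -0.06979034  0.02385846] [-0.09934594  0.17749943  0.6160303 ]
```

View pics/w7.png

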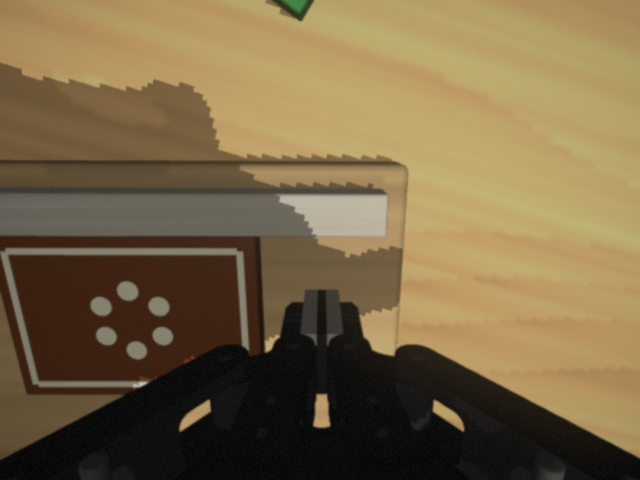

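The view shows the closed fingers at (322,300) to the right of the blank's −y edge (column about 262), with the blank still flush with the fence. I'll push along the fence toward the stop.

arm_command --pt "0 -0.03 0 0 0 0 0" --pt "0 -0.06 0 0 0 0 0" --pt "0 -0.08 0 0 0 0 0" --pt "0 -0.1 0 0 0 0 0" --pt "0 -0.12 0 0 0 0 0" --pt "0 -0.14 0 0 0 0 0" --pt "0 -0.16 0 0 0 0 0" --pt "0 -0.18 0 0 0 0 0" --pt "0 -0.2 0 0 0 0 0" --pt "0 -0.22 0 0 0 0 0" --pt "0 -0.24 0 0 0 0 0" --pt "0 -0.255 0 0 0 0 0" --pt "0 -0.27 0 0 0 0 0" --pt "0 -0.27 0 0 0 0 0" --pt "0 -0.27 0 0 0 0 0"

```text
clock: 12.82
tcp_pos: [0.6338, -0.0177, 0.0229]
eef_rot: [180.0, -0.0, 16.1]
contact_force: [0.1, -3.0, 6.0]
grip_width: 0.0002
grasp_force: 2.5
```

Run:
```python
from h import *
s,p,d,c=grab("wrist"); save("w8",p); np.savez("w8",p=p,d=d,T=wT(s,c)); print(s["tcp_pos"],s["contact_force"])
```

```text
[ 0.63377468 -0.01773004  0.02294103] [ 0.08678645 -3.00609781  6.0424652 ]
```

View pics/w8.png

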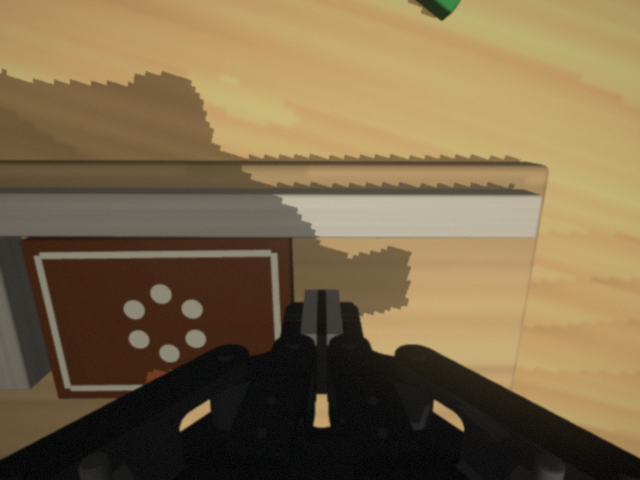

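The blank's left edge runs (25,240)–(58,395) and a dark band of the stop's face sits to its left, so I'll measure whether a gap remains.

Run:
```python
from h import *
z=np.load("w8.npz"); p,T=z["p"],z["T"]; c=imaging.camera_params("wrist"); j=np.load("jig.npz"); ex,d=j["ex"],j["d"]
f=lambda uv,zz:(ray(c,uv,zz,T)[:,:2]@d*1e3+129.7).round(1)
for r in(260,300,340,380): print(r,p[r,0:64:2].sum(1).tolist())
for r,L,R in((260,27,291),(380,55,287)): print(f([(L,r),(R,r)],.03))
cv2.imwrite("pics/s8.png",cv2.resize(cv2.convertScaleAbs(cv2.cvtColor(p[225:405,0:140],cv2.COLOR_RGB2BGR),alpha=1.8),None,fx=3.3,fy=3.3,interpolation=cv2.INTER_CUBIC))
```

```text
260 [149, 150, 149, 144, 154, 149, 149, 145, 148, 151, 150, 154, 128, 117, 106, 110, 119, 250, 375, 381, 355, 194, 130, 138, 136, 138, 134, 137, 134, 136, 134, 128]
300 [302, 291, 281, 254, 192, 153, 153, 147, 154, 149, 151, 150, 145, 149, 156, 146, 148, 119, 103, 99, 107, 125, 301, 382, 377, 316, 138, 111, 112, 118, 115, 109]
340 [286, 285, 285, 295, 300, 292, 290, 284, 262, 198, 152, 153, 156, 151, 148, 148, 148, 148, 147, 156, 154, 149, 123, 113, 116, 106, 151, 342, 379, 366, 246, 112]
380 [280, 279, 279, 290, 289, 279, 277, 282, 285, 287, 289, 278, 278, 252, 201, 156, 147, 144, 139, 153, 210, 258, 261, 259, 257, 266, 260, 154, 105, 108, 110, 188]
[ 48.9 -50.3]
[ 48.6 -47.6]
```

View pics/s8.png

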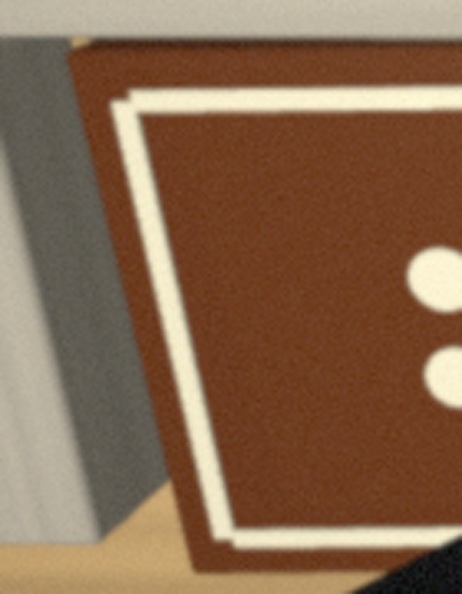

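Run:
```python
from h import *
z=np.load("w8.npz"); p,T=z["p"],z["T"]; c=imaging.camera_params("wrist"); j=np.load("jig.npz"); ex,d=j["ex"],j["d"]
f=lambda uv,zz:np.c_[(ray(c,uv,zz,T)[:,:2]@ex*1e3-538.6).round(1),(ray(c,uv,zz,T)[:,:2]@d*1e3+129.7).round(1)]
print("stop top",f([(8,300),(18,340),(28,380),(30,389)],.033))
print("stop low corner",f([(51,370)],.018))
print("blank left",f([(24,260),(34,300),(44,340),(54,380)],.03))
print("blank front",f([(30,240),(100,240),(200,239),(280,239)],.03),"fence",f([(350,237),(500,237)],.032))
print("back",f([(60,396),(110,394)],.03))
```

```text
stop top [[75.1 57.1]
 [57.9 57.1]
 [39.6 57.1]
 [35.3 57.2]]
stop low corner [[33.7 59.1]]
blank left [[90.1 50. ]
 [73.7 49.7]
 [56.1 49.4]
 [37.4 49. ]]
blank front [[ 97.9  46.1]
 [ 98.   20.2]
 [ 98.5 -16.8]
 [ 98.6 -46.4]] fence [[ 100.   -72.1]
 [ 100.2 -126.6]]
back [[29.5 48. ]
 [30.6 26.9]]
```

About 7.5 mm remains to the stop. The upward force of 6 N is odd, so I'll back off slightly, raise 1.5 mm and continue.

arm_command --pt "0 0.01 0 0 0 0 0" --pt "0 0.01 -0.008 0 0 0 0" --pt "0 0.01 -0.008 0 0 0 0"

```text
clock: 13.25
tcp_pos: [0.6335, -0.0191, 0.0239]
eef_rot: [-179.9, 0.0, 16.1]
contact_force: [-0.0, -0.0, 0.3]
grip_width: -0.0005
grasp_force: 0.0
```

arm_command --pt "0 -0.01 0 0 0 0 0" --pt "0 -0.02 0 0 0 0 0" --pt "0 -0.03 0 0 0 0 0" --pt "0 -0.03 0 0 0 0 0"

```text
clock: 13.75
tcp_pos: [0.6324, -0.0137, 0.0243]
eef_rot: [-180.0, 0.0, 16.1]
contact_force: [-0.5, -0.3, 0.0]
grip_width: 0.0003
grasp_force: 0.0
```

arm_command --pt "0 -0.005 0 0 0 0 0" --pt "0 -0.008 0 0 0 0 0" --pt "0 -0.008 0 0 0 0 0"

```text
clock: 14.12
tcp_pos: [0.632, -0.0126, 0.0243]
eef_rot: [180.0, 0.0, 16.1]
contact_force: [-0.0, -0.4, 0.3]
grip_width: -0.0002
grasp_force: 0.1
```

arm_command --pt "0 -0.003 0 0 0 0 0" --pt "0 -0.003 0 0 0 0 0"

```text
clock: 14.38
tcp_pos: [0.6318, -0.012, 0.0243]
eef_rot: [180.0, 0.0, 16.1]
contact_force: [0.3, -0.6, -0.3]
grip_width: -0.0
grasp_force: 0.1
```

```bash
cat > g.py <<'E'
from h import *
s,p,d_,c=grab("wrist"); T=wT(s,c); np.savez("wg",p=p,T=T); j=np.load("jig.npz"); ex,d=j["ex"],j["d"]
f=lambda uv,zz:np.c_[(ray(c,uv,zz,T)[:,:2]@ex*1e3-538.6).round(1),(ray(c,uv,zz,T)[:,:2]@d*1e3+129.7).round(1)]
print(s["tcp_pos"],s["contact_force"])
hsv=cv2.cvtColor(p,cv2.COLOR_RGB2HSV)
brown=cv2.inRange(hsv,(0,110,20),(13,255,255))
for r in(265,285,310,335):
    b=np.where(brown[r]>0)[0]; b=b[0]
    g=np.gradient(cv2.GaussianBlur(p[r:r+1].sum(2).astype(np.float32),(5,1),0)[0]); t=np.argmin(g[:max(b-5,6)])
    print(r,"stop",t,f([(t,r)],.033)[0],"blank",b,f([(b,r)],.03)[0],g[t].round())
for u in(b+15,120,200,270):
    k=np.where(brown[:,u]>0)[0][0]; print(u,"front",k,f([(u,k)],.03)[0])
E
python3 g.py
```

```text
[ 0.63184171 -0.01196845  0.02429166] [ 0.31732562 -0.58193551 -0.26477767]
265 stop 18 [88.4 57.4] blank 41 [87.3 51.2] -30.0
285 stop 23 [80.4 57.3] blank 46 [79.1 50.9] -30.0
310 stop 29 [69.9 57.3] blank 52 [68.4 50.7] -31.0
335 stop 35 [59.1 57.2] blank 58 [57.3 50.5] -29.0
73 front 236 [98.9 36.9]
120 front 236 [98.9 19.4]
200 front 236 [ 99.  -10.4]
270 front 236 [ 99.1 -36.4]
```

Run:
```python
from h import *
z=np.load("wg.npz"); p=z["p"]
for r in(285,335): print(r,[tuple(x) for x in p[r,10:90:2].tolist()])
print([tuple(x) for x in p[262,270:330:3].tolist()]); print([tuple(x) for x in p[290,270:330:3].tolist()])
```

```text
285 [(104, 100, 89), (107, 101, 92), (109, 104, 94), (108, 104, 93), (105, 101, 91), (103, 98, 88), (87, 83, 75), (63, 60, 55), (53, 51, 45), (54, 52, 48), (55, 55, 47), (54, 50, 44), (52, 51, 46), (52, 51, 44), (53, 52, 46), (54, 52, 47), (55, 55, 48), (55, 53, 46), (57, 38, 26), (61, 34, 16), (62, 33, 18), (60, 31, 13), (68, 45, 32), (125, 119, 101), (138, 134, 115), (136, 131, 112), (104, 98, 82), (65, 41, 27), (61, 32, 17), (61, 30, 15), (62, 35, 19), (62, 34, 18), (63, 33, 17), (63, 36, 19), (63, 36, 20), (64, 36, 20), (62, 35, 19), (63, 34, 18), (63, 34, 18), (63, 36, 19)]
335 [(102, 97, 88), (104, 99, 88), (109, 103, 93), (105, 102, 91), (103, 97, 88), (103, 99, 89), (103, 98, 87), (107, 102, 92), (109, 103, 93), (105, 101, 90), (106, 101, 90), (102, 98, 88), (88, 84, 77), (61, 59, 54), (55, 52, 46), (55, 52, 49), (56, 53, 46), (55, 53, 47), (54, 52, 46), (53, 52, 48), (51, 49, 44), (54, 51, 46), (56, 53, 47), (56, 49, 43), (59, 35, 20), (62, 35, 19), (63, 35, 20), (63, 36, 17), (88, 74, 60), (134, 128, 110), (137, 133, 115), (127, 122, 106), (73, 59, 47), (63, 34, 20), (63, 35, 19), (62, 36, 21), (64, 35, 21), (61, 33, 18), (61, 33, 17), (63, 34, 19)]
[(68, 40, 22), (69, 43, 27), (68, 43, 27), (68, 42, 25), (70, 45, 26), (138, 132, 113), (143, 138, 120), (90, 76, 61), (71, 45, 29), (70, 45, 27), (72, 46, 31), (56, 39, 28), (104, 86, 60), (110, 91, 64), (109, 91, 65), (109, 90, 65), (107, 89, 63), (108, 90, 64), (108, 90, 64), (109, 91, 65)]
[(67, 38, 23), (66, 38, 19), (68, 40, 23), (67, 40, 24), (67, 39, 22), (114, 103, 85), (142, 138, 118), (124, 118, 100), (70, 43, 28), (68, 39, 23), (67, 40, 22), (57, 35, 23), (67, 63, 51), (71, 64, 53), (73, 65, 54), (73, 65, 55), (55, 49, 37), (50, 41, 29), (50, 43, 32), (74, 66, 54)]
```

The finger is now against the blank's edge and about 6 mm of gap remains.

arm_command --pt "0 -0.005 0 0 0 0 0" --pt "0 -0.01 0 0 0 0 0" --pt "0 -0.015 0 0 0 0 0" --pt "0 -0.018 0 0 0 0 0" --pt "0 -0.018 0 0 0 0 0"

```text
clock: 15.05
tcp_pos: [0.6308, -0.0084, 0.0243]
eef_rot: [-180.0, 0.0, 16.1]
contact_force: [-0.2, -0.1, 1.3]
grip_width: -0.0002
grasp_force: 0.0
```

```bash
python3 g.py
```

```text
[ 0.63080195 -0.00838074  0.02426637] [-0.22076911 -0.06295765  1.27572148]
265 stop 28 [88.4 57.4] blank 42 [87.3 54.5] -27.0
285 stop 33 [80.4 57.3] blank 46 [79.1 54.7] -30.0
310 stop 39 [70.  57.1] blank 52 [68.4 54.4] -30.0
335 stop 44 [59.1 57.4] blank 57 [57.3 54.6] -29.0
72 front 236 [98.9 41. ]
120 front 236 [98.9 23.1]
200 front 236 [99.  -6.6]
270 front 236 [ 99.1 -32.7]
```

arm_command --pt "0 -0.004 0 0 0 0 0" --pt "0 -0.006 0 0 0 0 0" --pt "0 -0.006 0 0 0 0 0"

```text
clock: 15.48
tcp_pos: [0.6305, -0.0073, 0.0243]
eef_rot: [-180.0, 0.0, 16.1]
contact_force: [0.0, -0.1, 0.1]
grip_width: 0.0
grasp_force: 0.1
```

arm_command --pt "0 -0.003 0 0 0 0 0" --pt "0 -0.003 0 0 0 0 0"

```text
clock: 15.72
tcp_pos: [0.6303, -0.0067, 0.0243]
eef_rot: [-180.0, 0.0, 16.1]
contact_force: [-0.6, -0.0, -0.2]
grip_width: 0.0001
grasp_force: 0.0
```

```bash
python3 g.py
```

```text
[ 0.63030069 -0.00669425  0.02425817] [-0.5718831  -0.00109305 -0.18604675]
265 stop 33 [88.4 57.3] blank 42 [87.3 56.3] -30.0
285 stop 37 [80.4 57.5] blank 46 [79.1 56.4] -29.0
310 stop 43 [69.9 57.3] blank 52 [68.4 56.2] -29.0
335 stop 48 [59.1 57.6] blank 57 [57.3 56.3] -28.0
72 front 236 [98.9 42.8]
120 front 236 [98.9 24.9]
200 front 236 [99.  -4.9]
270 front 236 [ 99.1 -31. ]
```

arm_command --pt "0 -0.002 0 0 0 0 0" --pt "0 -0.002 0 0 0 0 0"

```text
clock: 16.02
tcp_pos: [0.6302, -0.0063, 0.0243]
eef_rot: [-180.0, 0.0, 16.1]
contact_force: [-0.3, -0.3, -0.6]
grip_width: -0.0001
grasp_force: 0.1
```

arm_command --pt "0 -0.002 0 0 0 0 0" --pt "0 -0.002 0 0 0 0 0"

```text
clock: 16.27
tcp_pos: [0.6301, -0.0062, 0.0243]
eef_rot: [180.0, 0.0, 16.1]
contact_force: [0.3, -1.0, 0.0]
grip_width: 0.0001
grasp_force: 0.4
```

arm_command --pt "0 -0.001 0 0 0 0 0" --pt "0 -0.001 0 0 0 0 0"

```text
clock: 16.52
tcp_pos: [0.6301, -0.0062, 0.0243]
eef_rot: [180.0, 0.0, 16.1]
contact_force: [-0.6, -2.0, -1.2]
grip_width: 0.0001
grasp_force: 0.8
```

```bash
python3 g.py
```

```text
[ 0.63006263 -0.00616726  0.02425324] [-0.61714945 -1.95279356 -1.23365947]
265 stop 34 [88.4 57.5] blank 42 [87.3 56.8] -28.0
285 stop 39 [80.3 57.3] blank 47 [79.1 56.6] -29.0
310 stop 44 [69.9 57.5] blank 52 [68.4 56.7] -29.0
335 stop 50 [59.  57.3] blank 58 [57.3 56.5] -29.0
73 front 235 [99.2 42.9]
120 front 236 [98.9 25.4]
200 front 236 [98.9 -4.3]
270 front 236 [ 99.  -30.4]
```

The blank is flush with the stop at 2 N, and the stop hasn't moved. I'll back off and reseat the long edge from behind.

arm_command --pt "0 0.01 0 0 0 0 0" --pt "0 0.04 0 0 0 0 0" --pt "0 0.04 -0.15 0 0 0 0" --pt "0 0.04 -0.3 0 0 0 0" --pt "-0.15 -0.1 -0.3 0 0 0 0.3" --pt "-0.3 -0.284 -0.3 0 0 0 0.5" --pt "-0.32 -0.284 -0.3 0 0 0 0.5" --pt "-0.32 -0.284 -0.15 0 0 0 0.5" --pt "-0.32 -0.284 0.02 0 0 0 0.5" --pt "-0.32 -0.284 0.02 0 0 0 0.5" --pt "-0.32 -0.284 0.02 0 0 0 0.5"

```text
clock: 17.95
tcp_pos: [0.5535, 0.0307, 0.021]
eef_rot: [180.0, -0.0, 16.1]
contact_force: [0.2, -0.2, 0.3]
grip_width: 0.0429
grasp_force: 0.0
```

arm_command --pt "0.02 0 0 0 0 0 0.5" --pt "0.035 0 0 0 0 0 0.5" --pt "0.05 0 0 0 0 0 0.5" --pt "0.06 0 0 0 0 0 0.5" --pt "0.068 0 0 0 0 0 0.5" --pt "0.074 0 0 0 0 0 0.5" --pt "0.074 0 0 0 0 0 0.5"

```text
clock: 18.82
tcp_pos: [0.5671, 0.0351, 0.0202]
eef_rot: [-180.0, 0.0, 16.1]
contact_force: [0.1, 0.0, -0.1]
grip_width: 0.0427
grasp_force: 0.0
```

arm_command --pt "0.003 0 0 0 0 0 0.5" --pt "0.007 0 0 0 0 0 0.5" --pt "0.007 0 0 0 0 0 0.5"

```text
clock: 19.2
tcp_pos: [0.5684, 0.0355, 0.0203]
eef_rot: [-180.0, -0.0, 16.1]
contact_force: [0.2, 0.3, -0.7]
grip_width: 0.0427
grasp_force: 0.0
```

arm_command --pt "0.003 0 0 0 0 0 0.5" --pt "0.003 0 0 0 0 0 0.5"

```text
clock: 19.45
tcp_pos: [0.5689, 0.0356, 0.0202]
eef_rot: [180.0, 0.0, 16.1]
contact_force: [-0.4, -0.1, 0.8]
grip_width: 0.0427
grasp_force: 0.2
```

arm_command --pt "0.002 0 0 0 0 0 0.5" --pt "0.002 0 0 0 0 0 0.5"

```text
clock: 19.7
tcp_pos: [0.5691, 0.0357, 0.0202]
eef_rot: [180.0, 0.0, 16.1]
contact_force: [-1.4, -0.1, 0.4]
grip_width: 0.0424
grasp_force: 0.5
```

arm_command --pt "0.003 0 0 0 0 0 0.5" --pt "0.003 0 0 0 0 0 0.5"

```text
clock: 19.95
tcp_pos: [0.5692, 0.0357, 0.0201]
eef_rot: [180.0, 0.1, 16.1]
contact_force: [-4.4, -1.1, 2.4]
grip_width: 0.0427
grasp_force: 2.0
```

arm_command --pt "-0.02 0 0 0 0 0 0.5" --pt "-0.08 0 0 0 0 0 0.5" --pt "-0.08 0 -0.2 0 0 0 0.5" --pt "-0.08 0 -0.5 0 0 0 0.5" --pt "-0.08 0.1 -0.6 0 0 0 0.5" --pt "-0.08 0.1 -0.6 0 0 0 0.5" --pt "-0.08 0.1 -0.6 0 0 0 0.5"

```text
clock: 20.82
tcp_pos: [0.5589, 0.0127, 0.1391]
eef_rot: [-180.0, 0.1, 16.1]
contact_force: [0.3, 0.9, -0.7]
grip_width: 0.0429
grasp_force: 0.0
```

Run:
```python
from h import *
s,p,d_,c=grab("wrist"); T=wT(s,c); np.savez("wf",p=p,T=T); j=np.load("jig.npz"); ex,d=j["ex"],j["d"]
f=lambda uv,zz:np.c_[ray(c,uv,zz,T)[:,:2]@ex*1e3-538.6,ray(c,uv,zz,T)[:,:2]@d*1e3+129.7].round(1)
print(s["tcp_pos"],s["contact_force"])
hsv=cv2.cvtColor(p,cv2.COLOR_RGB2HSV); m=cv2.morphologyEx(cv2.inRange(hsv,(0,110,20),(13,255,255)),cv2.MORPH_CLOSE,np.ones((9,9)))
n,l,st,ce=cv2.connectedComponentsWithStats(m); i=1+np.argmax(st[1:,4]); x,y,w,h,_=st[i]; print(st[i])
k=max(cv2.findContours((l==i).astype(np.uint8),0,cv2.CHAIN_APPROX_NONE)[0],key=len).reshape(-1,2)
print(cv2.minAreaRect(f(k,.03).astype(np.float32)))
g=p.sum(2).astype(int)
for t in(.25,.6):
    r=int(y+t*h); print("row",r,g[r,x-24:x+16].tolist(),f([(x,r)],.03),f([(x-5,r)],.033))
    u=int(x+t*w); print("col",u,g[y-20:y+10,u].tolist(),f([(u,y)],.03))
bd=np.where((hsv[...,1]<60)&(g>250))
```

```text
[0.55886368 0.01270605 0.13911038] [ 0.2549196   0.92706201 -0.65776627]
[  210    84   163   113 16636]
((64.85871887207031, 7.075645446777344), (69.16140747070312, 99.45724487304688), 0.1768355518579483)
row 112 [290, 282, 291, 297, 296, 293, 288, 289, 296, 300, 305, 305, 303, 297, 289, 292, 296, 301, 304, 302, 301, 325, 346, 311, 245, 214, 201, 206, 214, 214, 217, 241, 346, 479, 545, 556, 494, 352, 237, 219] [[83.  57.9]] [[82.9 60.1]]
col 250 [493, 488, 494, 486, 488, 486, 485, 491, 499, 501, 500, 493, 496, 495, 489, 485, 476, 436, 338, 236, 210, 220, 228, 230, 225, 231, 274, 396, 509, 558] [[99.3 32.1]]
row 151 [297, 293, 296, 292, 281, 282, 291, 296, 294, 289, 290, 297, 294, 298, 306, 304, 300, 294, 295, 296, 300, 302, 303, 298, 300, 284, 248, 193, 161, 141, 136, 145, 137, 129, 163, 247, 350, 376, 369, 327] [[59.2 59.8]] [[59.4 62.1]]
col 307 [494, 493, 492, 490, 488, 491, 491, 493, 503, 506, 503, 499, 492, 492, 487, 485, 478, 456, 374, 264, 224, 236, 238, 240, 247, 245, 278, 401, 517, 561] [[99.4 -2.7]]
```

```bash
python3 -c "
from plant import ticket; print(ticket.finish_job())"
```

```text
the job is handed in; nothing more can be done
None
```

I released the clamp bar and pushed the blank flush against the fence and end stop, then handed the job in with the arm clear; the judge returned no verdict. My last camera measurement put the blank's centre at jig x = 64.9 mm (65 is flush) and about 50.2 mm from the stop face (50 is flush), square within 0.2°. The end stop showed no measurable shift. I did not re-image the clamp bar or the other things on the table at the end.

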